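# Roll the massage roller to its place on the rack

## Task

On the rack's upper tier, roll the green peanut massage roller along the board by pushing its top with the fingertips, until it lies at rest centred across the pale cork strip, its length along the strip. Let it roll rather than drag; keep the fingers on its upper half, never pinch or lift it, and leave the cup, bottle, timer and bowl where they stand.

Things in the scene. Friction and masses are not known exactly. Their poses are not given: they have to be found in the camera images.
- rack: fixed two-tier acacia rack, 760 mm long along its y axis. The upper tier is a level board 320 mm (x) by 760 mm (y), its top 150 mm above the table; the lower tier (top at 30 mm) is under it and sticks out on the +x side. Origin: on the table, under the middle of the upper board.
- roller: loose green plastic peanut-shaped massage roller lying on the upper tier, 160 mm long, 0.25 to 0.5 kg, 70 mm thick. Origin: on its axis at mid-length, 185 mm above the table. Its x axis is its length (the rolling axis); y and z turn with it. It starts 75 to 175 mm to one side of the strip, nearly parallel to it. Pushed gently it rolls without slipping, with slight rolling resistance.
- roller_waist (a point): the roller's axis at mid-length, centre of its 62 mm long waist of radius 28 mm (top of waist 213 mm above the table). The roller stands on two cylindrical lobes of radius 35 mm, 36 to 74 mm either side (tops at 220 mm). A fingertip pressing the waist's top without slipping travels 63 mm for every 35 mm of the roller.
- strip: flush pale cork strip inlaid in the upper tier, the roller's place; seen only, it changes nothing underfoot. 300 mm long (its x axis) and 40 mm wide (its y axis). Origin: its centre, on the board's surface, 150 mm above the table.
- cup: loose white ceramic cup, 80 mm across, 85 mm high, on the upper tier near its -y end; origin at the centre of its underside. Leave alone.
- oil: loose amber glass bottle, 40 mm across, 85 mm high, on the upper tier near its -y end; origin at the centre of its underside. Leave alone.
- timer: loose round steel timer, 68 mm across, 62 mm high including its bar knob, on the upper tier near its +y end; origin at the centre of its underside. Leave alone.
- bowl: loose dark coconut shell bowl, 116 mm across, 50 mm high, on the upper tier near its +y end; origin at the centre of its underside. Leave alone.
There are look-alikes about, which are no part of the job. What is meant by the roller is not blue, and is the smaller of those in its own colour.

How it is judged:
By the outcome, as a careful person would: the job done as asked, in the order asked, and still so for the second after the job is handed in, with the robot touching nothing.
It also fails if it takes over 58 s, if anything falls off the work surface, if the arm or the gripper's body presses on something with over 40 N, if the wrist force passes 120 N, or if a joint passes its speed limit or range.

## Robot

A 6-joint arm with a two-finger parallel gripper is mounted at the origin on the work surface. World frame = base frame: x ahead of the robot, y to its left, z up, the work surface at z = 0. Lengths are in m, angles in rad, forces in N, time in s.
With the tool pointing down it reaches from about 0.35 to 0.775 m from the base axis. Payload 7.3 kg.
Tool frame: the origin (TCP) lies between the finger pads; the fingertips stand 8 mm ahead of it and the grasp point (between the pads) lies 11 mm behind it (robot.nose_length is the distance from the TCP to the fingertips, in m); z points along the fingers, y is the line along which they close (so a half turn about z gives the same grasp; the last joint's range is limited). The gripper opens to 92 mm and grips with 3 to 60 N. Pads are 19 mm wide; open, the fingers measure 130 mm over their backs; the gripper's body (75 mm by 190 mm) begins 47 mm behind the grasp point.
Start: joints at [1.121, 0.342, 1.524, -0, 1.275, -0.146], TCP at [0.157, 0.501, 0.235] pointing down, gripper open.
Joint ranges: [-2.53, 2.53], [-0.77, 2.02], [0.04, 2.7], [-1, 4.14], [0.28, 2.66], [-3.11, 3.11]. Speed limits (rad/s): [2.57, 2.57, 3.14, 3.14, 3.14, 3.14].

## Interface

Orientations are given as [roll, pitch, yaw] about the fixed x, y, z axes, in that order (R = Rz(yaw) Ry(pitch) Rx(roll)).
In Python, from cell import robot gives the robot as it stands. The module is installed in compiled form; this text tells all that it offers.
- The arm moves only by the shell command python3 -m jog 'ROWS' [FORCE]. ROWS is JSON, a list that holds one entry, the list of rows, each a list of 5 numbers: the gripper's target within -1 to 1 (fully open at 1, half-way at 0, shut at -1), then the shift along the tool's x, y, z in m, then the turn about the tool's z in rad. A call has 1 to 5 rows; each row is the pose to reach, as a shift and turn from the pose commanded when the call began, along the tool's axes at that moment; what a row does not reach only later rows make up. A row lasts 1/12 s, in which the tool goes at most 41.7 mm and 7.16 degrees, less where a joint would pass 70% of its speed; a pose out of reach is approached as far as the arm can. A call with a gripper value outside its range is refused whole. The fingers move at their own pace and stop on an object; FORCE is the grip in N (left out, the last holds). Time passes only in rows, so rows that repeat a pose let the fingers close. It gives the time, the measured TCP pose, the force, the opening and the grip force at its end, in the units of the state.
- robot.observe(): the state, without advancing time (a new reading comes with each control period).
- robot.read_camera(name): name is "scene" or "top"; returns the picture (384x512x3 uint8, red, green, blue); there is no depth.
- robot.camera_model(name): a dict with "camera_matrix" (3x3 intrinsics, pixels), "dist_coeffs" ([k1, k2, p1, p2, k3] as OpenCV has them; the pictures are not rectified), "position" and "attitude" of the camera in the world. Camera axes: x right, y down, z forward; pixel columns grow to the right and rows downward; lengths in m; the calibration is good to about 2 mm. A picture is of the moment at which its call begins. camera_model takes no time and is no camera call.
- robot.hand_in(): hands the job in; it is judged then, once.
The state is a dict: "time": time; "qpos": joint angles; "qvel": joint speeds; "joint_efforts": joint torques, N m; "tool_pos": TCP position; "tool_rot": TCP orientation; "contact_force": force on the tool from outside, world axes, zero at the start; "torque": the same for the moment, N m; "opening": finger opening in m; "grip_force": force on a finger pad.
Only numpy, scipy, OpenCV 4.12 (cv2) and the standard library are available. Lean on these libraries where they do the work, as an engineer would, in place of code of your own. Each camera call takes 0.05 s, during which the arm holds its last target. There are 200 camera calls.

## Working session

There is one attempt and no reset: what is moved stays moved. The work goes in short steps, Python scripts to look and compute and a shell command to move; the robot and the scene stay as the last step left them, time stands still between calls to the robot, and variables do not carry over. Pictures are saved under pics/ and viewed, at most 10 in all, crops included, and the job is handed in when it is done.

```bash
mkdir -p pics; python3 - <<'E'
from cell import robot
import cv2,numpy as np
for n in("top","scene"):
    cv2.imwrite(f"pics/{n}0.png",robot.read_camera(n)[:,:,::-1]); print(robot.camera_model(n))
s=robot.observe();print(s)
E
```

```text
{'camera_matrix': array([[466.51196101,   0.        , 253.34338535],
       [  0.        , 466.51196101, 190.0626273 ],
       [  0.        ,   0.        ,   1.        ]]), 'dist_coeffs': array([-0.08117468,  0.        ,  0.        ,  0.        ,  0.        ]), 'position': array([0.20118356, 0.0083009 , 1.64353009]), 'attitude': array([-2.98020592,  0.01546911, -1.55134302])}
{'camera_matrix': array([[358.32509978,   0.        , 261.06986274],
       [  0.        , 358.32509978, 196.13393638],
       [  0.        ,   0.        ,   1.        ]]), 'dist_coeffs': array([0.0012672, 0.       , 0.       , 0.       , 0.       ]), 'position': array([1.00796769, 0.41575496, 0.93659889]), 'attitude': array([-2.42836630e+00,  6.54184981e-04,  2.19199356e+00])}
{'time': 0.1, 'qpos': array([ 1.12097009e+00,  3.42650542e-01,  1.52489070e+00, -1.59634499e-05,
        1.27540944e+00, -1.46021008e-01]), 'qvel': array([-0.00011533, -0.00166949, -0.00300804,  0.00031172,  0.00128881,
       -0.00201638]), 'joint_efforts': array([ 1.62940312e-03, -4.32004845e+01, -2.44699091e+01,  7.19941081e-02,
        5.24159241e-02, -4.34139952e-05]), 'tool_pos': array([0.15689907, 0.50064834, 0.2341265 ]), 'tool_rot': array([-3.14024686e+00, -1.82492909e-04,  2.83779196e+00]), 'contact_force': array([-0.8146846 , -1.12400106, -0.52008036]), 'torque': array([-0.00196813, -0.00422848,  0.01396046]), 'grip_force': 0.0, 'opening': 0.0913206212379816}
```

View pics/top0.png

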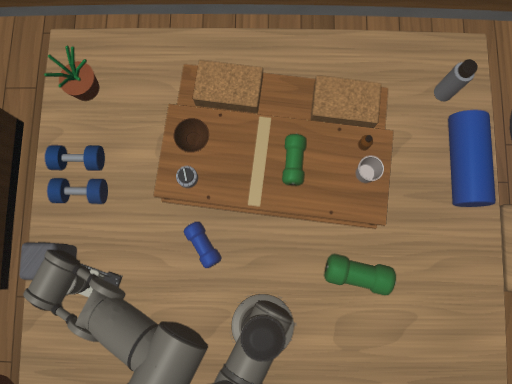

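View pics/scene0.png

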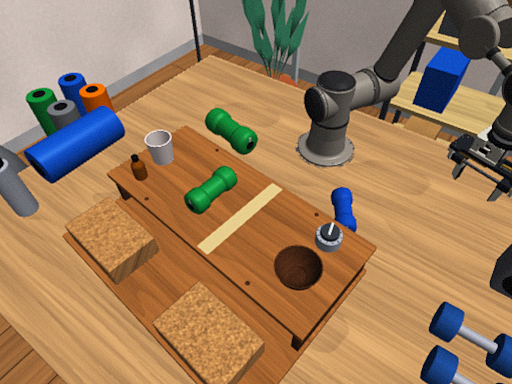

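Top view: roller is the smaller green peanut at (293,160), strip at (260,161), timer (187,177), bowl (191,135), cup (370,168), oil (366,143). The larger green one at (360,275) is off the rack. The roller must go about +y. Now I'll measure.

```bash
cat > h.py <<'E'
from cell import robot
import cv2,numpy as np
from scipy.spatial.transform import Rotation as R
def ray(n,uv,z):
    m=robot.camera_model(n)
    p=cv2.undistortPoints(np.float64(uv).reshape(-1,1,2),m["camera_matrix"],m["dist_coeffs"])[:,0]
    d=np.c_[p,np.ones(len(p))]@R.from_euler('xyz',m["attitude"]).as_matrix().T
    return m["position"]+d*((z-m["position"][2])/d[:,2])[:,None]
def blob(n,img,kind):
    h=cv2.cvtColor(img,cv2.COLOR_RGB2HSV)
    if kind=="green": k=cv2.inRange(h,(45,110,20),(80,255,255))
    else: k=cv2.inRange(h,(12,50,170),(32,140,255))
    k=k.copy()
    x0,y0,x1,y1=(160,105,390,222) if n=="top" else (110,155,370,345)
    m=np.zeros_like(k); m[y0:y1,x0:x1]=k[y0:y1,x0:x1]
    c,l,s,_=cv2.connectedComponentsWithStats(m); i=1+np.argmax(s[1:,4])
    v,u=np.where(l==i); return np.c_[u,v]
def fit(n,img,kind,z):
    P=ray(n,blob(n,img,kind),z)[:,:2]
    c,(a,b),_=r=cv2.minAreaRect(P.astype(np.float32)*1000)
    w,V=np.linalg.eigh(np.cov(P.T)); d=V[:,1]*np.sign(V[0,1])
    return np.round(c,1),round(a,1),round(b,1),"yaw deg",round(np.degrees(np.arctan2(d[1],d[0])),2),"mean",np.round(P.mean(0)*1000,1)
def look(n="top"):
    img=robot.read_camera(n)
    print(n,"roller",fit(n,img,"green",.185)); return img
E
python3 - <<'E'
from h import *
for n in("top","scene"):
    img=look(n)
    print("strip",fit(n,img,"strip",.15))
print("cup,oil top",ray("top",[(371,162)],.235),ray("top",[(366,138)],.235))
print("timer,bowl",ray("top",[(187,177)],.2),ray("top",[(191,135)],.2))
print("board corners",ray("top",[(168,105),(392,130),(387,222),(156,198)],.15))
E
```

```text
top roller (array([542.9, -90.7]), 63.6, 162.6, 'yaw deg', np.float64(-3.72), 'mean', array([542.5, -90.8]))
strip (array([543. ,  18.6]), 37.6, 295.9, 'yaw deg', np.float64(-6.1), 'mean', array([539. ,  19.5]))
scene roller (array([536.1, -94.9]), 82.3, 184.4, 'yaw deg', np.float64(0.12), 'mean', array([539. , -94.2]))
strip (array([351.8,  75.6]), 336.9, 426.8, 'yaw deg', np.float64(-81.02), 'mean', array([304.2, 126.8]))
cup,oil top [[ 0.52419024 -0.32782627  0.235     ]] [[ 0.60068615 -0.31400602  0.235     ]]
timer,bowl [[0.47403392 0.24580765 0.2       ]] [[0.61151877 0.23894194 0.2       ]]
board corners [[ 0.72956849  0.32957982  0.15      ]
 [ 0.65410742 -0.42124309  0.15      ]
 [ 0.34708323 -0.39581788  0.15      ]
 [ 0.41230766  0.35269517  0.15      ]]
```

Check: the roller measures 163 mm long at z=0.185, and the strip 296×38 mm, both as expected. The strip is at (0.543, 0.019) with yaw −6°. The roller is about 109 mm to its −y side with yaw about −3.7°. Plan: put the open fingertips on both lobe tops, with the tool y along the roller axis, and roll it in short strokes.

```bash
cat > go.py <<'E'
import sys
from h import *
# shift/turn in tool axes to reach world x y z (mm), yaw (deg)
x,y,z,yaw=map(float,sys.argv[1:5]); s=robot.observe()
T=R.from_euler('xyz',s["tool_rot"])
d=T.inv().apply(np.array([x,y,z])/1000-s["tool_pos"])
w=(R.from_euler('xyz',[np.pi,0,np.radians(yaw)]).as_matrix())
print("t",round(s["time"],2),"pos",np.round(s["tool_pos"]*1000,1),"yaw",np.degrees(s["tool_rot"][2]).round(2),"F",np.round(s["contact_force"],1),"open",s["opening"].round(3))
print("shift",np.round(d,4),"turn",(T.inv()*R.from_matrix(w)).as_rotvec().round(4))
E
python3 -m jog '[[[1,0,0,-0.04,0.12],[1,0,0,-0.07,0.24],[1,-0.02,-0.017,-0.075,0.36],[1,-0.045,-0.037,-0.075,0.48],[1,-0.07,-0.057,-0.075,0.6]]]' && python3 go.py 543 -91 290 86
```

```text
time: 0.62
tool_pos: [0.207, 0.4251, 0.3101]
tool_rot: [3.14, -0.0, 2.234]
contact_force: [1.2, 0.6, 0.6]
opening: 0.092
grip_force: 0.0Traceback (most recent call last):
  File "go.py", line 8, in <module>
    print("t",round(s["time"],2),"pos",np.round(s["tool_pos"]*1000,1),"yaw",np.degrees(s["tool_rot"][2]).round(2),"F",np.round(s["contact_force"],1),"open",s["opening"].round(3))
                                                                                                                                                            ^^^^^^^^^^^^^^^^^^
AttributeError: 'float' object has no attribute 'round'
```

```bash
sed -i 's/s\["opening"\].round(3)/round(s["opening"],3)/' go.py; python3 go.py 543 -91 290 86
```

```text
t 0.62 pos [207.  425.1 310.1] yaw 127.98 F [1.2 0.6 0.6] open 0.092
shift [-0.6136 -0.0527  0.0199] turn [ 1.000e-03 -6.000e-04  7.327e-01]
```

```bash
python3 -m jog '[[[1,-0.04,-0.003,0,0.12],[1,-0.08,-0.006,0,0.24],[1,-0.12,-0.009,0,0.36],[1,-0.16,-0.012,0,0.48],[1,-0.2,-0.015,0,0.6]]]' >/dev/null && python3 go.py 543 -91 290 86
```

```text
t 1.03 pos [319.2 257.5 309.8] yaw 93.52 F [ 0.6  0.  -0.1] open 0.092
shift [-0.3616  0.202   0.0198] turn [ 0.0003 -0.0002  0.1313]
```

```bash
python3 -m jog '[[[1,-0.036,0.02,0,0.06],[1,-0.072,0.04,0,0.13],[1,-0.108,0.06,0,0.13],[1,-0.144,0.08,0,0.13],[1,-0.18,0.1,0,0.13]]]' >/dev/null && python3 go.py 543 -91 290 86
```

```text
t 1.45 pos [431.1  84.3 309.8] yaw 86.37 F [ 1.4  0.3 -0. ] open 0.092
shift [-0.1679  0.1228  0.0198] turn [ 0.0003 -0.0002  0.0065]
```

```bash
python3 -m jog '[[[1,-0.036,0.026,0,0.006],[1,-0.072,0.052,0,0.006],[1,-0.108,0.079,0.0,0.006],[1,-0.145,0.105,0.02,0.006],[1,-0.175,0.122,0.04,0.006]]]' >/dev/null && python3 -m jog '[[[1,0,0,0.01,0],[1,0,0,0.01,0]]]' >/dev/null; python3 go.py 543 -98 235 86; python3 - <<'E'
from h import *
img=robot.read_camera("scene"); cv2.imwrite("pics/s1.png",cv2.resize(img[100:300,120:380,::-1],None,fx=3,fy=3))
E
```

```text
t 2.03 pos [534.6 -86.4 262.7] yaw 85.87 F [-0.1  0.5 -0.4] open 0.092
shift [-0.011   0.0094  0.0276] turn [-0.0063 -0.0016 -0.0023]
```

View pics/s1.png

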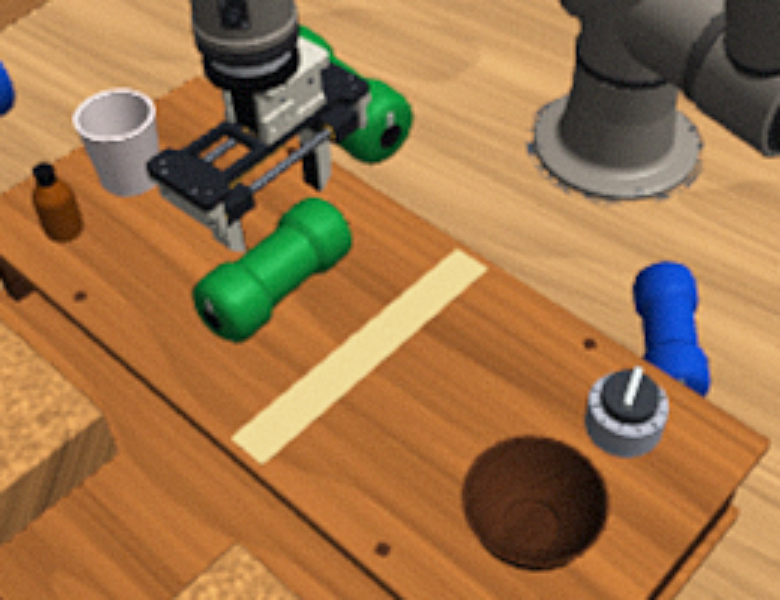

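The open fingers hover over the lobes, at about (230,235) and (318,165) in the crop, and nothing has been touched. Next I descend towards contact.

```bash
python3 -m jog '[[[1,-0.005,0.005,0.01,0],[1,-0.011,0.009,0.02,0],[1,-0.011,0.009,0.03,0],[1,-0.011,0.009,0.03,0]]]' >/dev/null; python3 go.py 543 -98 228 86; python3 -m jog '[[[1,0,0,0.002,0],[1,0,0,0.004,0],[1,0,0,0.004,0]]]' >/dev/null; python3 go.py 543 -98 228 86
```

```text
t 2.42 pos [542.8 -96.  233.9] yaw 86.08 F [-0.4  0.4 -0.9] open 0.092
shift [-0.002   0.0004  0.0059] turn [-0.0035 -0.0009  0.0014]
t 2.67 pos [543.7 -96.3 232.1] yaw 86.07 F [ 0.3  0.3 -0.4] open 0.092
shift [-0.0017 -0.0006  0.0041] turn [ 0.0002 -0.0001  0.0012]
```

```bash
python3 -m jog '[[[1,0,0,0.002,0],[1,0,0,0.004,0],[1,0,0,0.004,0]]]' >/dev/null; python3 go.py 543 -98 228 86; python3 -m jog '[[[1,0,0,0.001,0],[1,0,0,0.002,0],[1,0,0,0.002,0]]]' >/dev/null; python3 go.py 543 -98 228 86
```

```text
t 2.92 pos [543.9 -96.6 228.3] yaw 86.05 F [-0.1  0.7  0.7] open 0.092
shift [-0.0014 -0.0008  0.0003] turn [0.0008 0.     0.0009]
t 3.17 pos [544.  -96.8 228. ] yaw 86.05 F [-2.4  0.5 11.2] open 0.092
shift [-0.0012 -0.0009 -0.    ] turn [0.0021 0.0008 0.0009]
```

```bash
python3 -m jog '[[[1,0.004,0,0,0.004],[1,0.01,0,0,0.01],[1,0.017,0,0,0.016],[1,0.024,0,0,0.022],[1,0.028,0,0,0.026]]]' >/dev/null; python3 go.py 543 -98 228 84;python3 -m jog '[[[1,0.003,0,0,0.0],[1,0.003,0,0,0],[1,0.003,0,0,0]]]' >/dev/null; python3 go.py 543 -98 228 84; python3 -m jog '[[[1,0,0,-0.002,0.0],[1,0,0,-0.008,0],[1,0,0,-0.02,0],[1,-0.03,0,-0.02,0]]]' >/dev/null; python3 go.py 543 -98 228 84; python3 - <<'E'
from h import *
cv2.imwrite("pics/t2.png",look()[:,:,::-1]);look("scene")
E
```

```text
t 3.58 pos [545.9 -68.3 227.9] yaw 84.58 F [-2.8  0.8  8.4] open 0.092
shift [-0.0298 -0.0001 -0.0001] turn [0.0022 0.0006 0.0102]
t 3.83 pos [546.2 -65.6 227.7] yaw 84.6 F [-2.9  0.2  9.8] open 0.092
shift [-0.0326 -0.0001 -0.0002] turn [0.002  0.0005 0.0105]
t 4.17 pos [544.3 -92.5 248.4] yaw 84.79 F [ 0.6 -0.7 -0.9] open 0.092
shift [-0.0057 -0.0008  0.0203] turn [ 0.0033 -0.0016  0.0138]
top roller (array([575.3, -55.6]), 82.9, 16.1, 'yaw deg', np.float64(-0.91), 'mean', array([574.6, -56.7]))
scene roller (array([537.2, -78.8]), 82.1, 183.5, 'yaw deg', np.float64(0.0), 'mean', array([540.1, -78.5]))
```

Scene view: the roller moved 15.7 mm for a 31 mm fingertip stroke, which is pure rolling. I'll continue with strokes like that.

```bash
python3 -m jog '[[[1,0.006,0,0,0],[1,0.011,0,0.006,0],[1,0.011,0,0.012,0],[1,0.011,0,0.018,0],[1,0.011,0,0.018,0]]]' >/dev/null; python3 go.py 543 -84 228 84; python3 -m jog '[[[1,0,0,0.001,0],[1,0,0,0.002,0],[1,0,0,0.002,0]]]' >/dev/null; python3 go.py 543 -84 228 84;
python3 -m jog '[[[1,0.004,0,0,0.0],[1,0.011,0,0,0.005],[1,0.019,0,0,0.01],[1,0.027,0,0,0.015],[1,0.033,0,0,0.02]]]' >/dev/null; python3 -m jog '[[[1,0.003,0,0,0.0],[1,0.003,0,0,0],[1,0.003,0,0,0]]]' >/dev/null; python3 go.py 543 -98 228 84; python3 -m jog '[[[1,0,0,-0.002,0.0],[1,0,0,-0.008,0],[1,-0.005,0,-0.016,0],[1,-0.018,0,-0.016,0],[1,-0.018,0,-0.016,0]]]' >/dev/null; python3 go.py 543 -98 228 84; python3 -c "
from h import *
look('scene')"
```

```text
t 4.68 pos [544.  -83.9 228.2] yaw 84.63 F [-1.4  0.1  2.7] open 0.092
shift [-0.0002 -0.001   0.0002] turn [0.     0.0001 0.011 ]
t 4.93 pos [544.1 -84.2 227.9] yaw 84.62 F [-4.4  0.5 15.2] open 0.092
shift [ 0.0001 -0.0011 -0.0001] turn [0.0014 0.0007 0.0108]
t 5.6 pos [547.2 -47.9 227.6] yaw 83.51 F [-5.7  0.8 14.8] open 0.092
shift [-0.0502  0.0015 -0.0004] turn [ 0.0006  0.0003 -0.0086]
t 6.02 pos [545.7 -68.9 242.3] yaw 83.36 F [ 0.1 -0.8 -0.5] open 0.092
shift [-0.0292  0.0007  0.0144] turn [ 0.0009  0.0012 -0.0112]
scene roller (array([539.2, -60.7]), 81.1, 184.7, 'yaw deg', np.float64(-1.65), 'mean', array([541.9, -60.3]))
```

```bash
python3 -m jog '[[[1,0.002,0,0.005,0],[1,0.002,0,0.01,0],[1,0.002,0,0.015,0],[1,0.002,0,0.016,0],[1,0.002,0,0.016,0]]]' >/dev/null; python3 go.py 543 -66 228 84;
python3 -m jog '[[[1,0.004,0,0,0.0],[1,0.011,0,0,0],[1,0.019,0,0,0],[1,0.027,0,0,0],[1,0.033,0,0,0]]]' >/dev/null; python3 -m jog '[[[1,0.003,0,0,0.0],[1,0.003,0,0,0],[1,0.003,0,0,0]]]' >/dev/null; python3 go.py 543 -48 228 84; python3 -m jog '[[[1,0,0,-0.002,0.0],[1,0,0,-0.008,0],[1,-0.005,0,-0.016,0],[1,-0.018,0,-0.016,0],[1,-0.018,0,-0.016,0]]]' >/dev/null; python3 go.py 543 -48 228 84; python3 -c "
from h import *
look('scene')"
```

```text
t 6.48 pos [545.7 -64.6 227.9] yaw 83.43 F [-4.3  0.6 15.5] open 0.092
shift [-0.0017 -0.0025 -0.0001] turn [ 0.0015  0.0005 -0.0099]
t 7.15 pos [549.  -28.1 227.4] yaw 83.47 F [-9.1  2.1 15. ] open 0.092
shift [-0.0205 -0.0037 -0.0005] turn [-0.0007 -0.0001 -0.0092]
t 7.57 pos [548.  -49.  242.4] yaw 83.35 F [-0.1  0.3 -0.1] open 0.092
shift [ 0.0005 -0.0051  0.0143] turn [ 0.0009  0.0011 -0.0113]
scene roller (array([540. , -42.7]), 80.4, 184.1, 'yaw deg', np.float64(-2.35), 'mean', array([543.6, -41.9]))
```

```bash
python3 -m jog '[[[1,0.002,-0.002,0.005,0],[1,0.002,-0.003,0.01,0],[1,0.002,-0.003,0.015,0],[1,0.002,-0.003,0.016,0],[1,0.002,-0.003,0.016,0]]]' >/dev/null; python3 go.py 543 -48 228 84;
python3 -m jog '[[[1,0.004,0,0,0.0],[1,0.011,0,0,0],[1,0.019,0,0,0],[1,0.027,0,0,0],[1,0.033,0,0,0]]]' >/dev/null; python3 -m jog '[[[1,0.003,0,0,0.0],[1,0.003,0,0,0],[1,0.003,0,0,0]]]' >/dev/null; python3 go.py 543 -30 228 84; python3 -m jog '[[[1,0,0,-0.002,0.0],[1,0,0,-0.008,0],[1,-0.005,0,-0.016,0],[1,-0.018,0,-0.016,0],[1,-0.018,0,-0.016,0]]]' >/dev/null; python3 go.py 543 -30 228 84; python3 - <<'E'
from h import *
look('scene')
cv2.imwrite("pics/t3.png",look()[:,:,::-1])
E
```

```text
t 8.03 pos [544.7 -44.3 227.9] yaw 83.44 F [-5.9  0.5 15.8] open 0.092
shift [-0.0039 -0.0012 -0.0001] turn [ 0.0009  0.0004 -0.0098]
t 8.7 pos [548.4  -7.8 227.2] yaw 83.47 F [-7.2  1.2 13. ] open 0.092
shift [-0.0227 -0.0029 -0.0008] turn [-0.0004 -0.0003 -0.0092]
t 9.12 pos [547.3 -28.8 242.4] yaw 83.35 F [ 0.9 -0.4  0.9] open 0.092
shift [-0.0017 -0.0042  0.0144] turn [ 0.001   0.0011 -0.0114]
scene roller (array([541.7, -24.3]), 79.5, 183.7, 'yaw deg', np.float64(-2.7), 'mean', array([544.9, -23.7]))Traceback (most recent call last):
  File "<stdin>", line 3, in <module>
  File "h.py", line 25, in look
    print(n,"roller",fit(n,img,"green",.185)); return img
                     ~~~^^^^^^^^^^^^^^^^^^^^
  File "h.py", line 19, in fit
    P=ray(n,blob(n,img,kind),z)[:,:2]
            ~~~~^^^^^^^^^^^^
  File "h.py", line 16, in blob
    c,l,s,_=cv2.connectedComponentsWithStats(m); i=1+np.argmax(s[1:,4])
                                                     ~~~~~~~~~^^^^^^^^^
    return _wrapfunc(a, 'argmax', axis=axis, out=out, **kwds)
    return bound(*args, **kwds)
ValueError: attempt to get argmax of an empty sequence
```

```bash
python3 -m jog '[[[1,-0.003,-0.002,0.005,0],[1,-0.003,-0.003,0.01,0],[1,-0.003,-0.003,0.015,0],[1,-0.003,-0.003,0.016,0],[1,-0.003,-0.003,0.016,0]]]' >/dev/null; python3 go.py 543 -30 228 84;
python3 -m jog '[[[1,0.004,0,0,0.0],[1,0.011,0,0,0],[1,0.019,0,0,0],[1,0.027,0,0,0],[1,0.033,0,0,0]]]' >/dev/null; python3 -m jog '[[[1,0.003,0,0,0.0],[1,0.003,0,0,0],[1,0.003,0,0,0]]]' >/dev/null; python3 go.py 543 6 228 84; python3 -m jog '[[[1,0,0,-0.002,0.0],[1,0,0,-0.01,0],[1,0,0,-0.04,0],[1,0,0,-0.07,0],[1,0,0,-0.07,0]]]' >/dev/null;  python3 -c "
from h import *
look('scene')";
python3 -m jog '[[[1,0.03,0,0,0],[1,0.07,0,0,0],[1,0.11,0,0,0],[1,0.15,0,0,0],[1,0.19,0,0,0]]]' >/dev/null; python3 go.py 543 6 228 84
python3 - <<'E'
from h import *
i=robot.read_camera('top');cv2.imwrite("pics/t4.png",i[:,:,::-1])
try: print(fit('top',i,'green',.185))
except Exception as e: print(e)
E
```

```text
t 9.63 pos [543.5 -29.1 227.9] yaw 83.43 F [-5.7  0.1 16.2] open 0.092
shift [-0.0009 -0.0004 -0.0001] turn [ 0.001   0.0003 -0.01  ]
t 10.3 pos [546.8   7.4 227.6] yaw 83.46 F [-9.2  2.1 16.8] open 0.092
shift [-0.0018 -0.0036 -0.0004] turn [-0.0009 -0.0002 -0.0094]
scene roller (array([543. ,  -6.4]), 78.3, 184.2, 'yaw deg', np.float64(-1.89), 'mean', array([546. ,  -6.1]))
t 11.18 pos [569.4 197.  294.7] yaw 83.38 F [0.9 0.1 0.3] open 0.092
shift [-0.1927 -0.0041  0.0668] turn [-0.0019  0.0005 -0.0107]
(array([549.8,  -3.4]), 63.1, 161.8, 'yaw deg', np.float64(-4.81), 'mean', array([549.4,  -2.5]))
```

View pics/t4.png

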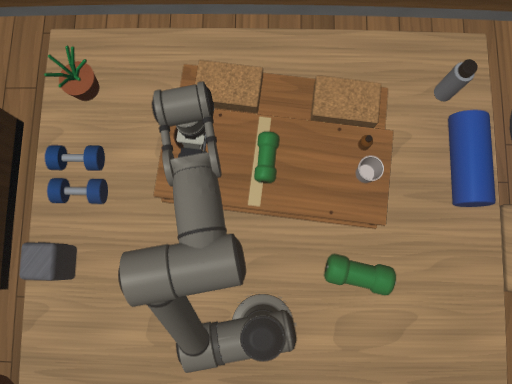

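Top view: the roller centre is at (267,157), about 21 mm short of the strip centreline, with yaw −4.8° against the strip's −6.1°. The cup and oil are unmoved. Two more small strokes, with a slight turn.

```bash
python3 -m jog '[[[1,-0.03,0,0,0],[1,-0.07,0,0,0],[1,-0.11,0,0,0],[1,-0.15,0,0,-0.01],[1,-0.19,0,0,-0.02]]]' >/dev/null;python3 -m jog '[[[1,-0.02,0,0,0],[1,-0.02,0,0,0]]]' >/dev/null; python3 go.py 548 -10 244 84.8
```

```text
t 11.82 pos [545.3 -17.5 294.8] yaw 84.28 F [ 0.5  0.1 -0.2] open 0.092
shift [0.0077 0.002  0.0508] turn [-0.0022  0.0012 -0.009 ]
```

```bash
python3 -m jog '[[[1,0.003,0.002,0.02,-0.008],[1,0.005,0.002,0.04,-0.008],[1,0.005,0.002,0.05,-0.008],[1,0.005,0.002,0.05,-0.008],[1,0.005,0.002,0.05,-0.008]]]' >/dev/null; python3 go.py 549 -10 228 84.8
```

```text
t 12.23 pos [548.4  -8.  245.7] yaw 85.06 F [ 0.2  0.3 -0.4] open 0.092
shift [-0.0019  0.0008  0.0177] turn [-0.0015 -0.0003  0.0045]
```

```bash
python3 -m jog '[[[1,-0.002,0,0.007,0],[1,-0.002,0,0.013,0],[1,-0.002,0,0.017,0],[1,-0.002,0,0.018,0],[1,-0.002,0,0.018,0]]]' >/dev/null; python3 go.py 549 -10 228 84.8; python3 -m jog '[[[1,0.003,0,0,0.004],[1,0.009,0,0,0.009],[1,0.015,0,0,0.014],[1,0.020,0,0,0.018],[1,0.022,0,0,0.02]]]' >/dev/null;python3 -m jog '[[[1,0,0,0,0],[1,0,0,0,0]]]' >/dev/null; python3 go.py 549 12 228 84;  python3 -m jog '[[[1,0,0,-0.002,0.0],[1,0,0,-0.008,0],[1,-0.005,0,-0.016,0],[1,-0.01,0,-0.016,0],[1,-0.01,0,-0.016,0]]]' >/dev/null; python3 go.py 549 2 228 84; python3 -c "
from h import *
look('scene')"
```

```text
t 12.65 pos [548.4 -10.6 228.3] yaw 85.01 F [-0.5  0.3 -0.1] open 0.092
shift [0.0006 0.0006 0.0003] turn [ 0.0003 -0.0001  0.0037]
t 13.23 pos [550.3  11.6 228.2] yaw 83.9 F [-0.3 -0.2  1.9] open 0.092
shift [ 0.0003 -0.0014  0.0002] turn [ 0.0001  0.     -0.0017]
t 13.65 pos [5.495e+02 2.000e-01 2.449e+02] yaw 83.82 F [ 0.9  0.1 -0.1] open 0.091
shift [ 0.0018 -0.0008  0.0169] turn [ 0.0017  0.0004 -0.0032]
scene roller (array([543.5,   4.8]), 77.9, 182.9, 'yaw deg', np.float64(-2.33), 'mean', array([547.7,   5.6]))
```

```bash
python3 -m jog '[[[1,0.001,0,0.007,0],[1,0.001,0,0.013,0],[1,0.001,0,0.017,0],[1,0.001,0,0.018,0],[1,0.001,0,0.018,0]]]' >/dev/null; python3 go.py 549 3 228 84; python3 -c "
from h import *
look('scene')"
```

```text
t 14.12 pos [549.1   2.6 227.9] yaw 83.89 F [-6.5 -0.  16.2] open 0.092
shift [ 0.0004 -0.0001 -0.0001] turn [ 0.0012  0.     -0.0019]
scene roller (array([543.8,   4.9]), 78.1, 182.6, 'yaw deg', np.float64(-3.42), 'mean', array([549.7,   7. ]))
```

```bash
python3 -m jog '[[[1,0.002,0,0,0.004],[1,0.007,0,0,0.008],[1,0.012,0,0,0.012],[1,0.016,0,0,0.015],[1,0.019,0,0,0.015]]]' >/dev/null;python3 -m jog '[[[1,0,0,0,0],[1,0,0,0,0],[1,0,0,0,0]]]' >/dev/null; python3 go.py 549 22 228 84;  python3 -m jog '[[[1,0,0,-0.002,0.0],[1,0,0,-0.01,0],[1,0,0,-0.04,0],[1,0,0,-0.07,0],[1,0,0,-0.07,0]]]' >/dev/null;  python3 -c "
from h import *
look('scene')";
python3 -m jog '[[[1,0.03,0,0,0],[1,0.07,0,0,0],[1,0.11,0,0,0],[1,0.15,0,0,0],[1,0.19,0,0,0]]]' >/dev/null; python3 -m jog '[[[1,0.01,0,0,0],[1,0.01,0,0,0]]]' >/dev/null
python3 - <<'E'
from h import *
i=look(); look('scene');cv2.imwrite("pics/t5.png",cv2.resize(i[100:230,150:400,::-1],None,fx=3,fy=3,interpolation=cv2.INTER_CUBIC))
E
```

```text
t 14.83 pos [550.9  21.7 227.8] yaw 83.09 F [-4.8  1.2 16.6] open 0.092
shift [ 0.     -0.0019 -0.0002] turn [ 0.0008  0.0001 -0.0159]
scene roller (array([544.9,  14.6]), 77.8, 182.8, 'yaw deg', np.float64(-2.29), 'mean', array([548.1,  15. ]))
top roller (array([550.9,  18.1]), 65.2, 163.5, 'yaw deg', np.float64(-5.48), 'mean', array([550.8,  18.6]))
scene roller (array([544.8,  14.5]), 77.8, 182.8, 'yaw deg', np.float64(-2.26), 'mean', array([548.,  15.]))
```

View pics/t5.png

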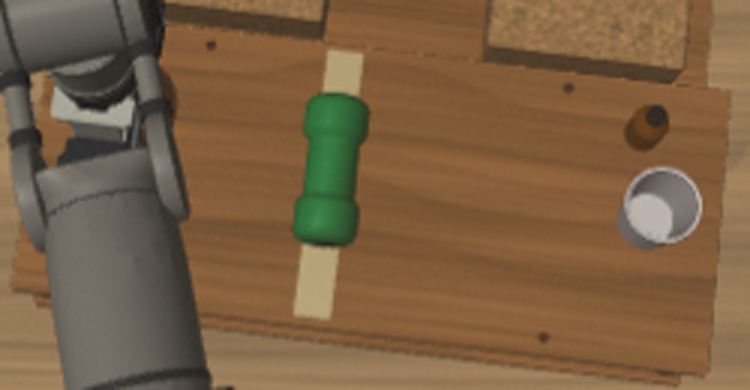

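The roller lies centred on the strip, at crop (332,170), with the strip showing evenly above and below. The offset is under 1 mm and yaw is within 1°. It's at rest and the arm is clear at z ≈ 0.295.

```bash
python3 -c "
from cell import robot
print(robot.hand_in())"
```

```text
the job is handed in; nothing more can be done
None
```

The green roller was rolled onto the cork strip in seven short fingertip strokes and handed in. It lies at rest, by camera within about 1 mm of the strip's centreline and 1° of its direction, though about 8 mm off centre lengthways; the cup, bottle, timer and bowl were not touched.

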